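# Close and lock the filter cover of the labeller's vacuum unit

### The job

The filter has been changed: push the raised cover of the vacuum filter unit down onto its seal, then set a fingertip in the slot of each of the two black quarter-turn fasteners and turn it clockwise as far as it goes, so that both are locked and hold the cover down. Do it all by pushing with the fingertips: pick nothing up, do not raise the cover further, and leave the loose tools, bottles and bottle cap on the table where they are.

Things in the scene. Friction and masses are not known exactly. Their poses are not given: they have to be found in the camera images.
- filter_unit: Grey sheet-metal box on rubber feet on a dark mat, 240 mm deep (its x) x 300 mm wide (its y), too heavy to shift. Origin: centre of its underside; z up. A round gauge juts 24 mm from its -x side (the front), two hose stubs 36 mm from its +y side. The shut cover's top is 96 mm above the origin.
- cover_front (a point): Point on top of the steel cover (232 x 300 x 8 mm), mid-width, 12 mm behind its front edge. The hinge line lies 222 mm behind it, parallel to the unit's y, 112 mm behind and 88 mm above the unit's origin. Between the fasteners the cover is a bare strip 67 mm wide. Axes: x to the back along the cover, z out of its top.
- cover (a joint): Angle of the cover about its rear hinge, rad: 0 = fully down, grows as the front rises; 0.3 to 0.55 at the start. A stiff hinge keeps it where it is left; 1 to 2 N down on the front edge swings it. Its last 4.5 mm press a springy seal (about 9 N to go fully down); let go, it rises again to about 0.012 until the cams hold it at about 0.003.
- slot_left (a point): Left (+y) fastener: black dial 92 mm across; a grey slot 36 mm wide, 14 mm deep runs across it, open at both ends. The point: on the turning axis, on the slot's floor. Axes turn with the dial: y along the slot (a yellow arrow in it points to -y), z up the turning axis. With the cover down it is 100.5 mm above, 58 mm in front of and 80 mm to +y of the unit's origin.
- slot_right (a point): Right (-y) fastener, the same as the left one, 160 mm from it: 80 mm to -y of the unit's origin.
- fastener_left (a joint): Turn of the left dial, rad: 0 = unlocked (slot across the unit, arrow to the right, at a red dot), grows clockwise seen from above to 1.571 = locked, at its stop (arrow to the front, at a green dot). 0 to 0.25 at the start. Stays where left. From about 0.5 on its cam draws the cover down; takes about 0.2 N m. If the cover is not down the cam jams.
- fastener_right (a joint): The same for the right dial; also clockwise.
- screwdriver_r: Loose screwdriver with a red handle, 190 mm long, lying on the mat to the right of the unit. Bystander. Origin at its middle, on its underside.
- spanner_13: Loose steel spanner, 184 mm long, lying on the mat beside the screwdriver. Bystander. Origin at its middle, on its underside.
- bottle_t1: Loose filled sauce bottle with a yellow cap, 54 mm across, 166 mm tall, standing to the right. Bystander. Origin at the centre of its underside.
- bottle_empty: Loose empty clear bottle, 54 mm across, 148 mm tall, standing to the right. Bystander. Origin at the centre of its underside.
- cap_stray: Loose yellow bottle cap, 29 mm across, 17 mm tall, lying to the right. Bystander. Origin at the centre of its underside.

How it is judged (in metres and radians):
On the way, in this order (a step that is already met when the one before it is completed fails the run):
1. the cover is down on its seal while both fasteners are still unlocked (value of joint cover below 0.03 rad and value of joint each of fastener_left, fastener_right below 0.6 rad), for 0.1 s.
2. one fastener is locked (value of joint any of fastener_left, fastener_right above 1.4 rad), for 0.1 s.
At the end, for the whole second after the job is handed in: both fasteners are turned to within 10 degrees of their locked stop and the cover is held down within 0.02 rad (about 4 mm at its front edge) (value of joint each of fastener_left, fastener_right above 1.4 rad and value of joint cover below 0.02 rad); the robot touches nothing.
It fails at once if the cover is raised further instead of pushed shut (value of joint cover above 0.62 rad).
It fails at once if a loose bystander is lifted, carried, knocked over or shoved by more than 20 mm (distance of any of screwdriver_r, spanner_13, bottle_t1, bottle_empty, cap_stray from where it was at the start of the episode above 0.02 m or angle between any of bottle_t1, bottle_empty's own z axis and vertical above 0.5 rad).
It also fails if it takes over 58 s, if anything falls off the work surface, if the arm or the gripper's body presses on something with over 40 N, if the wrist force passes 120 N, or if a joint passes its speed limit or range.

### The arm

A 6-joint arm with a two-finger parallel gripper is mounted at the origin on a cart in front of the work surface, level with it; the furniture and walls round the work are solid. World frame = base frame: x ahead of the robot, y to its left, z up, the work surface at z = 0. Lengths are in mm, angles in rad, forces in N, time in s.
With the tool pointing down it reaches from about 300 to 775 mm from the base axis. Payload 14.6 kg.
Tool frame: the origin (TCP) lies on the centre line of the jaws, within the pads' length; the fingertips stand manip.finger_overhang ahead of it and the grasp point (between the pads) lies 11 mm behind it (manip.finger_overhang is the distance from the TCP to the fingertips, in mm); y points along the fingers, x is the direction in which the jaws open and shut, and the axes are right-handed (so a half turn about y gives the same grasp; the last joint's range is limited). The gripper opens to 94 mm and grips with 3 to 60 N. Pads are 16 mm wide; open, the fingers measure 119 mm over their backs; the gripper's body (75 mm by 177 mm) begins 78 mm behind the grasp point.
Start: joints at [-1.211, 0.3, 1.521, -0, 1.321, -0.067], TCP at [227.67, -500.655, 213.446] pointing down, gripper open.
Joint ranges: [-3.03, 3.03], [-0.79, 2.21], [0.23, 2.52], [-1.04, 4.18], [0, 3.07], [-2.55, 2.55]. Speed limits (rad/s): [2.22, 2.22, 2.57, 3.14, 3.14, 3.14].

### API

Orientations are given as [roll, pitch, yaw] about the fixed x, y, z axes, in that order (R = Rz(yaw) Ry(pitch) Rx(roll)).
In Python, from cell import monitor, viewer, ticket, manip gives the robot as it stands.
- The arm moves only by the shell command python3 -m jog 'ROWS' [FORCE]. ROWS is JSON, a list of rows, each an object of numbers: "grip": the finger opening in cm, from 0 to 9.4; "dx", "dy", "dz": the shift along the tool's x, y, z in cm; "spin": the turn about the tool's y in degrees. In form: [{"grip": .., "dx": .., "dy": .., "dz": .., "spin": ..}, ...]. A call has 1 to 20 rows; each row is the pose to reach, as a shift and turn from the pose commanded when the call began, along the tool's axes at that moment; what a row does not reach only later rows make up. A row lasts 1/8 s, in which the tool goes at most 62.5 mm and 10.7 degrees, less where a joint would pass 70% of its speed; a pose out of reach is approached as far as the arm can. A call with a gripper value outside its range is refused whole. The fingers move at their own pace and stop on an object; FORCE is the grip in N (left out, the last holds). Time passes only in rows, so rows that repeat a pose let the fingers close. It gives the time, the measured TCP pose, the force and the opening at its end, in the units of the state.
- monitor.read_state(): the state, without advancing time (a new reading comes with each control period).
- viewer.camera(name): name is "side" or "top" or "wrist"; returns a dict with "color" (400x640x3 uint8, red, green, blue), "vertical_fov" (degrees; the focal length in pixels is half the picture's height over the tangent of half this angle, whatever the lens; pixels are square), "cx", "cy" (the principal point, pixels), "rvec" (rotation vector, rad) and "tvec" (3), from world to camera coordinates, as OpenCV has them. Camera axes: x right, y down, z forward; pixel columns grow to the right and rows downward; lengths in mm; the calibration is good to about 2 mm. A picture is of the moment at which its call begins. There is no depth.
- ticket.sign_off(): hands the job in, once; it reports no verdict.
The state is a dict: "clock": time; "joints": joint angles; "qd": joint speeds; "effort": joint torques, N m; "eef_pos": TCP position; "eef_rot": TCP orientation; "wrist_force": force on the tool from outside, world axes, zero at the start; "moment": the same for the moment, N m; "finger_gap": finger opening in mm.
Only numpy, scipy, OpenCV 4.12 (cv2) and the standard library are available. Lean on these libraries where they do the work, as an engineer would, in place of code of your own. Each camera call takes 0.05 s, during which the arm holds its last target. There are 200 camera calls.

## Working session

There is one attempt and no reset: what is moved stays moved. The work goes in short steps, Python scripts to look and compute and a shell command to move; the robot and the scene stay as the last step left them, time stands still between calls to the robot, and variables do not carry over. Pictures are saved under pics/ and viewed, about 8 in all and at most 12, crops included, and the job is handed in when it is done.

```bash
mkdir -p pics; ls
cat > h.py <<'E'
import numpy as np,cv2
from cell import monitor,viewer,ticket,manip
from scipy.spatial.transform import Rotation as Ro
def shot(n):
    c=viewer.camera(n); np.savez(''+n+'.npz',**c); return c
def K(c):
    f=200/np.tan(np.radians(c['vertical_fov'])/2); return np.array([[f,0,c['cx']],[0,f,c['cy']],[0,0,1.]])
def ray(c,uv):
    R=cv2.Rodrigues(np.array(c['rvec'],float))[0]; t=np.array(c['tvec'],float).ravel()
    d=R.T@np.linalg.inv(K(c))@np.array([uv[0],uv[1],1.]); return -R.T@t,d/np.linalg.norm(d)
def onz(c,uv,z):
    o,d=ray(c,uv); return o+d*(z-o[2])/d[2]
def proj(c,p):
    return cv2.projectPoints(np.array(p,float).reshape(-1,3),np.array(c['rvec'],float),np.array(c['tvec'],float),K(c),None)[0].reshape(-1,2)
E
python3 - <<'E'
from h import *
s=monitor.read_state()
for k in s: print(k,np.round(s[k],3))
print(manip.finger_overhang,[a for a in dir(manip) if a[0]!='_'])
for n in('top','side'):
    c=shot(n); print(n,c['vertical_fov'],c['cx'],c['cy'],-cv2.Rodrigues(np.array(c['rvec'],float))[0].T@np.array(c['tvec'],float).ravel()); cv2.imwrite(f'pics/{n}0.png',c['color'][:,:,::-1])
E
```

```text
pics
clock 0.0
joints [-1.211  0.3    1.522  0.     1.321 -0.067]
qd [-0.001  0.003 -0.     0.002  0.001 -0.   ]
effort [-1.0000e-03 -5.3180e+01 -3.5273e+01  7.1000e-02  2.4000e-02 -0.0000e+00]
eef_pos [ 227.588 -500.416  212.869]
eef_rot [-1.571e+00  1.000e-03 -1.144e+00]
wrist_force [-0.506  0.223 -0.282]
moment [-0.025  0.03   0.038]
finger_gap 93.982
8.0 ['Unreachable', 'finger_overhang']
top 47.58615744189654 319.77576741502776 204.93128843242053 [ 335.66325071  -68.37597511 1347.16105699]
side 42.998204759612356 318.15962681944853 197.48327168233445 [ 539.30808818 -767.22172495 1212.45898018]
```

View pics/top0.png

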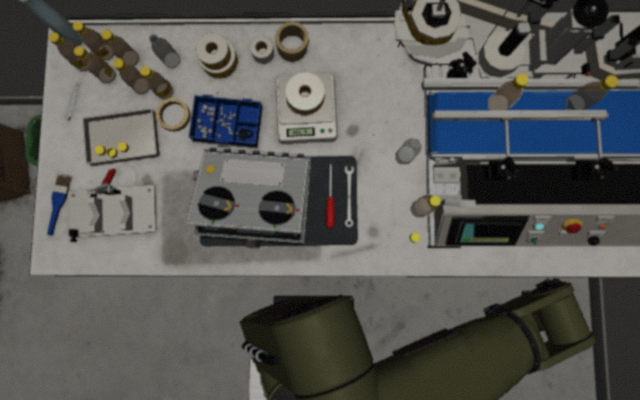

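View pics/side0.png

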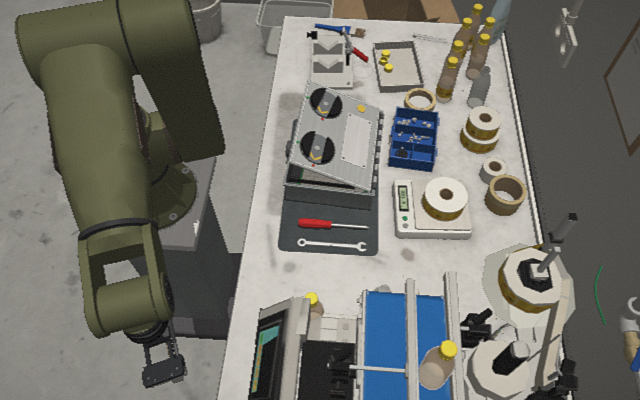

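The top view shows the unit at columns 190–310, rows 150–243, with dials near (216,203) and (277,207). In the side view the dials are near (326,102) and (318,148). I'll enlarge both.

Run:
```python
from h import *
out=[]
for n,(x,y,w,h) in dict(top=(180,140,140,110),side=(275,75,120,130)).items():
    c=dict(np.load(n+'.npz')); im=c['color']
    k=np.zeros(im.shape[:2],np.uint8); k[y:y+h,x:x+w]=(im[y:y+h,x:x+w].max(2)<50)
    cs=cv2.findContours(k*255,cv2.RETR_EXTERNAL,cv2.CHAIN_APPROX_NONE)[0]
    for q in cs:
        if cv2.contourArea(q)>150: print(n,cv2.contourArea(q),cv2.fitEllipse(cv2.convexHull(q)))
    o=cv2.resize(im[y:y+h,x:x+w,::-1],None,fx=4 if n=='side' else 4 ,fy=4,interpolation=cv2.INTER_CUBIC)
    if n=='top': cv2.imwrite('pics/c_top.png',o)
    else: cv2.imwrite('pics/c_side.png',o)
```

```text
top 484.0 ((247.3260498046875, 232.4819793701172), (8.418519020080566, 118.68987274169922), 94.43851470947266)
top 282.0 ((275.3625793457031, 215.80917358398438), (14.27702522277832, 33.14167022705078), 95.21965789794922)
top 269.5 ((212.10580444335938, 211.63162231445312), (13.497804641723633, 33.190696716308594), 105.15187072753906)
top 230.5 ((277.97235107421875, 198.34901428222656), (14.178028106689453, 28.97135353088379), 96.78021240234375)
top 227.0 ((219.78379821777344, 193.4622802734375), (12.38424301147461, 31.844661712646484), 106.56647491455078)
top 1366.0 ((545.8563842773438, 150.18487548828125), (109.2037582397461, 734.028076171875), 77.31730651855469)
side 215.5 ((320.3023681640625, 188.72332763671875), (55.20280075073242, 77.53520965576172), 135.55711364746094)
side 180.0 ((326.4091491699219, 151.1693878173828), (12.995406150817871, 25.3206844329834), 12.102684020996094)
side 182.5 ((307.46014404296875, 143.29051208496094), (12.738182067871094, 25.365922927856445), 15.243748664855957)
```

View pics/c_top.png

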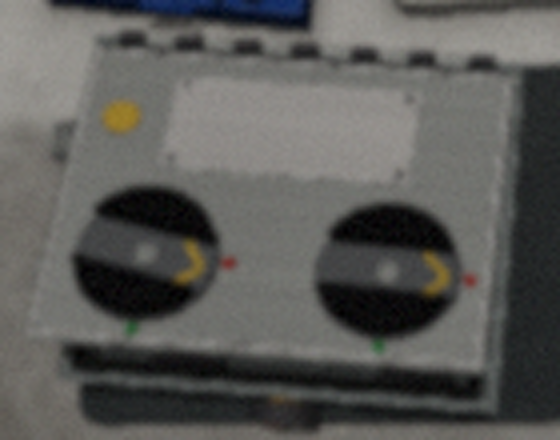

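View pics/c_side.png

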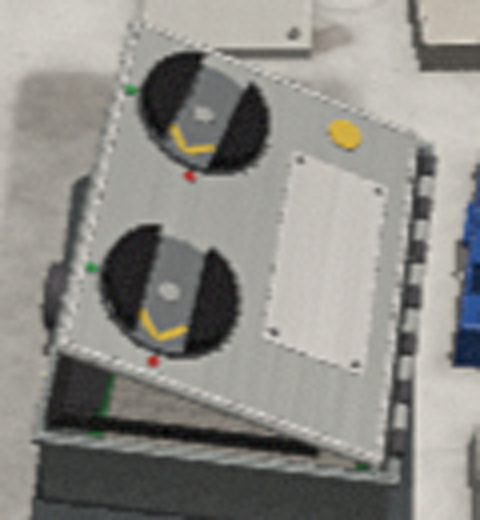

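Crops (4×): the hub, corner and dot positions can be read off. The dials are near unlocked, with arrows to the red dots. Next I triangulate the hubs and cover corners.

Run:
```python
from h import *
T=dict(np.load('top.npz'));S=dict(np.load('side.npz'))
P=dict(hubL=((147,251),(204,114)),hubR=((387,271),(169,291)),FL=((30,332),(138,22)),FR=((488,375),(60,347)),RR=((523,68),(380,463)),RL=((103,40),(430,138)),
 redL=((228,263),(190,176)),redR=((470,281),(153,361)),grL=((132,328),(131,90)),grR=((378,346),(92,268)))
Q={}
for k,(a,b) in P.items():
    o1,d1=ray(T,(a[0]/4+179.6,a[1]/4+139.6)); o2,d2=ray(S,(b[0]/4+274.6,b[1]/4+74.6))
    s=np.linalg.lstsq(np.c_[d1,-d2],o2-o1,rcond=None)[0]; p=(o1+d1*s[0]+o2+d2*s[1])/2
    Q[k]=p; print(k,p.round(1),'gap',np.linalg.norm(o1+d1*s[0]-o2-d2*s[1]).round(1))
d=lambda a,b:np.linalg.norm(Q[a]-Q[b]).round(1)
print(d('hubL','hubR'),d('FL','FR'),d('RL','RR'),d('FL','RL'),d('FR','RR'))
for a,b in(('hubL','hubR'),('FL','FR'),('RL','RR'),('grL','grR')):
    v=Q[a]-Q[b]; print('yaw',np.arctan2(-v[0],v[1]).round(4))
```

```text
hubL [479.3 224.1 170.7] gap 1.3
hubR [466.7  66.5 169.3] gap 0.5
FL [426.  295.2 185.1] gap 1.3
FR [400.4  -0.6 189.8] gap 5.1
RR [612.9 -20.1 112.5] gap 4.5
RL [640.4 278.  100. ] gap 3.8
redL [472.7 172.2 163.8] gap 0.2
redR [460.6  12.4 164.5] gap 0.7
grL [427.8 228.8 185.5] gap 0.6
grR [416.4  69.8 184.5] gap 0.8
158.2 297.0 299.7 231.3 227.0
yaw -0.0796
yaw -0.0865
yaw -0.092
yaw -0.0718
```

Hub spacing 158 mm and cover size 297×229 mm agree with the given sizes. Estimates: unit yaw ≈ -0.08, cover ≈ 0.34 rad, origin z ≈ 10–13. I'll work out the moves.

```bash
cat >> h.py <<'E'
YU=-0.08; XH=np.array([np.cos(YU),np.sin(YU)]); YH=np.array([-np.sin(YU),np.cos(YU)])
HN=np.array([628.5,132.8])
def at(fwd,left): return HN-fwd*XH+left*YH   # plan point: fwd of hinge, left of mid
def go(xy,ztip,yaw,s=None):
    s=s or monitor.read_state(); p=np.array(s['eef_pos']); R=Ro.from_euler('xyz',s['eef_rot']).as_matrix()
    d=R.T@(np.array([*xy,ztip+8])-p)/10; y=np.arctan2(R[1,0],R[0,0])
    print('d cm',d.round(2),'spin',np.degrees(y-yaw).round(1),'yaw now',y.round(3))
E
python3 - <<'E'
from h import *
T=dict(np.load('top.npz'))
go(at(210,0),312,YU+np.pi/2); print(at(210,0),at(170,80),at(170,-80))
for n,uv,z in(('t1',(436,202),166),('cap',(415,238),17),('empty',(412,143),148),('panel',(430,240),100)): print(n,onz(T,uv,z).round())
E
```

```text
d cm [-51.25 -10.65  44.35] spin -151.0 yaw now -1.144
[419.17164168 149.58208573] [465.43688545 226.12963448] [452.65053441  66.64136147]
t1 [ 482. -351.  166.]
cap [ 394. -322.   17.]
empty [ 644. -295.  148.]
panel [ 385. -347.  100.]
```

```bash
python3 -m jog '[{"grip":0,"dy":-6},{"grip":0,"dy":-10.6},{"grip":0,"dy":-10.6,"dx":-51.3,"dz":44.4,"spin":-151},{"grip":0,"dy":-10.6,"dx":-51.3,"dz":44.4,"spin":-151},{"grip":0,"dy":-10.6,"dx":-51.3,"dz":44.4,"spin":-151},{"grip":0,"dy":-10.6,"dx":-51.3,"dz":44.4,"spin":-151},{"grip":0,"dy":-10.6,"dx":-51.3,"dz":44.4,"spin":-151},{"grip":0,"dy":-10.6,"dx":-51.3,"dz":44.4,"spin":-151},{"grip":0,"dy":-10.6,"dx":-51.3,"dz":44.4,"spin":-151},{"grip":0,"dy":-10.6,"dx":-51.3,"dz":44.4,"spin":-151},{"grip":0,"dy":-10.6,"dx":-51.3,"dz":44.4,"spin":-151},{"grip":0,"dy":-10.6,"dx":-51.3,"dz":44.4,"spin":-151},{"grip":0,"dy":-10.6,"dx":-51.3,"dz":44.4,"spin":-151},{"grip":0,"dy":-10.6,"dx":-51.3,"dz":44.4,"spin":-151},{"grip":0,"dy":-10.6,"dx":-51.3,"dz":44.4,"spin":-151},{"grip":0,"dy":-10.6,"dx":-51.3,"dz":44.4,"spin":-151},{"grip":0,"dy":-10.6,"dx":-51.3,"dz":44.4,"spin":-151},{"grip":0,"dy":-10.6,"dx":-51.3,"dz":44.4,"spin":-151},{"grip":0,"dy":-10.6,"dx":-51.3,"dz":44.4,"spin":-151}]' 10
python3 - <<'E'
from h import *
go(at(210,0),210,YU+np.pi/2); s=monitor.read_state(); print(s['clock'],s['joints'],s['eef_pos'],s['wrist_force'],s['finger_gap'])
E
```

```text
d cm [-51.24  -0.45  44.35] spin -151.0 yaw now -1.144
0.1 [-1.21059579e+00  3.00416260e-01  1.52150781e+00  1.34826635e-05
  1.32068168e+00 -6.65970251e-02] [ 227.60164106 -500.45730774  212.94739837] [-0.03639605  0.17151288  0.0657757 ] 93.77811418785141validation failed for argument at $[0]...
```

The rows apparently need all five keys.

```bash
python3 -m jog '[{"grip":0,"dx":0,"dy":-6,"dz":0,"spin":0},{"grip":0,"dx":0,"dy":-10.6,"dz":0,"spin":0},{"grip":0,"dx":-51.3,"dy":-10.6,"dz":44.4,"spin":-151},{"grip":0,"dx":-51.3,"dy":-10.6,"dz":44.4,"spin":-151},{"grip":0,"dx":-51.3,"dy":-10.6,"dz":44.4,"spin":-151},{"grip":0,"dx":-51.3,"dy":-10.6,"dz":44.4,"spin":-151},{"grip":0,"dx":-51.3,"dy":-10.6,"dz":44.4,"spin":-151},{"grip":0,"dx":-51.3,"dy":-10.6,"dz":44.4,"spin":-151},{"grip":0,"dx":-51.3,"dy":-10.6,"dz":44.4,"spin":-151},{"grip":0,"dx":-51.3,"dy":-10.6,"dz":44.4,"spin":-151},{"grip":0,"dx":-51.3,"dy":-10.6,"dz":44.4,"spin":-151},{"grip":0,"dx":-51.3,"dy":-10.6,"dz":44.4,"spin":-151},{"grip":0,"dx":-51.3,"dy":-10.6,"dz":44.4,"spin":-151},{"grip":0,"dx":-51.3,"dy":-10.6,"dz":44.4,"spin":-151},{"grip":0,"dx":-51.3,"dy":-10.6,"dz":44.4,"spin":-151},{"grip":0,"dx":-51.3,"dy":-10.6,"dz":44.4,"spin":-151},{"grip":0,"dx":-51.3,"dy":-10.6,"dz":44.4,"spin":-151},{"grip":0,"dx":-51.3,"dy":-10.6,"dz":44.4,"spin":-151},{"grip":0,"dx":-51.3,"dy":-10.6,"dz":44.4,"spin":-151}]' 10
python3 - <<'E'
from h import *
go(at(210,0),210,YU+np.pi/2); s=monitor.read_state(); print(s['clock'],s['joints'],s['eef_pos'],s['wrist_force'],s['finger_gap'])
E
```

```text
clock: 2.48
eef_pos: [419.5, 150.1, 319.4]
eef_rot: [-1.571, 0.0, 1.489]
wrist_force: [0.3, -0.2, 0.1]
finger_gap: 0.5
d cm [-0.05 10.14  0.02] spin -0.1 yaw now 1.489
2.475 [ 2.61364865e-01 -2.02862456e-03  1.62307527e+00  1.49774342e-05
  1.52062955e+00 -1.22749365e+00] [419.46086122 150.08963795 319.43820126] [ 0.27908124 -0.16907693  0.10955625] 0.5482543317842568
```

```bash
python3 -m jog '[{"grip":0,"dx":0,"dy":6,"dz":0,"spin":0},{"grip":0,"dx":0,"dy":11,"dz":0,"spin":0},{"grip":0,"dx":0,"dy":12,"dz":0,"spin":0},{"grip":0,"dx":0,"dy":13,"dz":0,"spin":0},{"grip":0,"dx":0,"dy":14,"dz":0,"spin":0},{"grip":0,"dx":0,"dy":14.8,"dz":0,"spin":0},{"grip":0,"dx":0,"dy":15.6,"dz":0,"spin":0},{"grip":0,"dx":0,"dy":16.4,"dz":0,"spin":0},{"grip":0,"dx":0,"dy":17.2,"dz":0,"spin":0},{"grip":0,"dx":0,"dy":18,"dz":0,"spin":0},{"grip":0,"dx":0,"dy":18.6,"dz":0,"spin":0},{"grip":0,"dx":0,"dy":19.2,"dz":0,"spin":0},{"grip":0,"dx":0,"dy":19.2,"dz":0,"spin":0}]'
python3 - <<'E'
from h import *
c=shot('side'); cv2.imwrite('pics/s1.png',cv2.resize(c['color'][40:220,230:430,::-1],None,fx=3,fy=3))
E
```

```text
clock: 4.1
eef_pos: [419.3, 150.1, 127.1]
eef_rot: [-1.57, 0.0, 1.491]
wrist_force: [-0.8, -0.2, -0.8]
finger_gap: 1.1
```

View pics/s1.png

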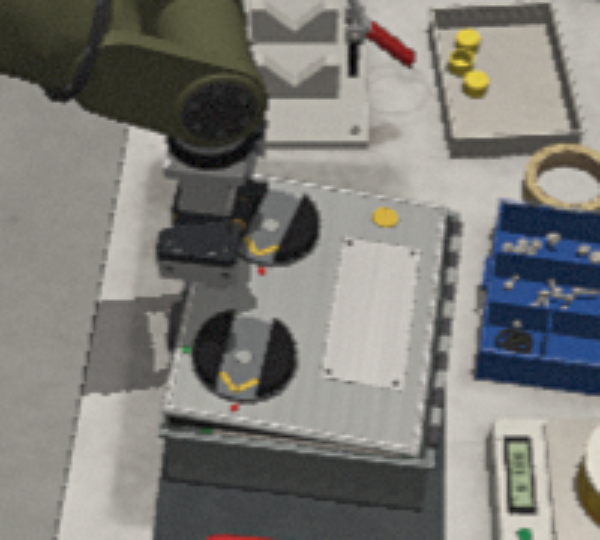

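The cover is following the fingers down (tip at z 119) and its front is nearly shut. I'll continue in small steps until the seal force shows.

```bash
python3 -m jog '[{"grip":0,"dx":0,"dy":0.3,"dz":0,"spin":0},{"grip":0,"dx":0,"dy":0.6,"dz":0,"spin":0},{"grip":0,"dx":0,"dy":0.6,"dz":0,"spin":0}]';python3 -m jog '[{"grip":0,"dx":0,"dy":0.2,"dz":0,"spin":0},{"grip":0,"dx":0,"dy":0.4,"dz":0,"spin":0},{"grip":0,"dx":0,"dy":0.4,"dz":0,"spin":0}]'
```

```text
clock: 4.53
eef_pos: [419.4, 150.1, 121.3]
eef_rot: [-1.571, 0.0, 1.491]
wrist_force: [0.2, -0.3, 0.4]
finger_gap: 0.4
clock: 4.9
eef_pos: [419.4, 150.1, 117.3]
eef_rot: [-1.571, 0.0, 1.491]
wrist_force: [0.1, -0.5, 1.0]
finger_gap: 0.5
```

```bash
python3 -m jog '[{"grip":0,"dx":0,"dy":0.2,"dz":0,"spin":0},{"grip":0,"dx":0,"dy":0.4,"dz":0,"spin":0},{"grip":0,"dx":0,"dy":0.4,"dz":0,"spin":0}]';python3 -m jog '[{"grip":0,"dx":0,"dy":0.1,"dz":0,"spin":0},{"grip":0,"dx":0,"dy":0.2,"dz":0,"spin":0},{"grip":0,"dx":0,"dy":0.2,"dz":0,"spin":0}]'
```

```text
clock: 5.28
eef_pos: [419.4, 150.1, 113.3]
eef_rot: [-1.571, 0.0, 1.491]
wrist_force: [0.2, -0.0, 0.3]
finger_gap: 0.6
clock: 5.65
eef_pos: [419.5, 150.1, 111.5]
eef_rot: [-1.571, 0.0, 1.491]
wrist_force: [-0.7, -0.6, 0.9]
finger_gap: 0.6
```

```bash
python3 -m jog '[{"grip":0,"dx":0,"dy":0.1,"dz":0,"spin":0},{"grip":0,"dx":0,"dy":0.2,"dz":0,"spin":0},{"grip":0,"dx":0,"dy":0.2,"dz":0,"spin":0}]';python3 -m jog '[{"grip":0,"dx":0,"dy":0.1,"dz":0,"spin":0},{"grip":0,"dx":0,"dy":0.2,"dz":0,"spin":0},{"grip":0,"dx":0,"dy":0.2,"dz":0,"spin":0}]'
```

```text
clock: 6.02
eef_pos: [419.4, 150.2, 109.4]
eef_rot: [-1.571, -0.0, 1.491]
wrist_force: [-2.7, 0.2, 4.2]
finger_gap: 0.6
clock: 6.4
eef_pos: [419.3, 150.1, 107.5]
eef_rot: [-1.57, 0.0, 1.491]
wrist_force: [-3.8, -0.6, 5.3]
finger_gap: 0.4
```

Run:
```python
from h import *
c=shot('side'); cv2.imwrite('pics/s2.png',cv2.resize(c['color'][70:210,260:400,::-1],None,fx=4,fy=4,interpolation=cv2.INTER_CUBIC))
```

```text
(no output)
```

View pics/s2.png

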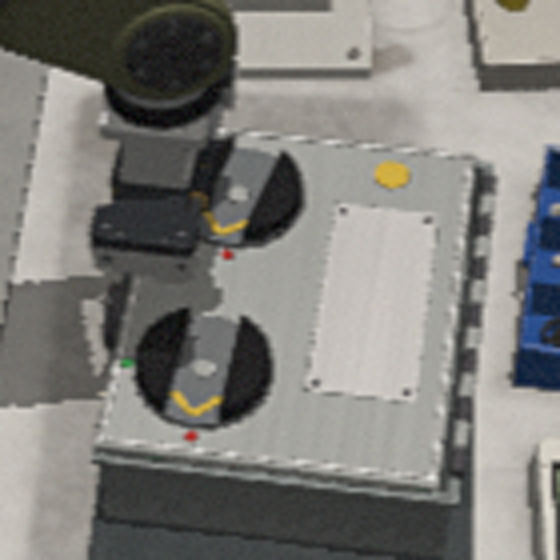

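The cover is now on its seal, with the force rising. I'll press on to the stop, then lift off and re-measure the dials from above.

```bash
python3 -m jog '[{"grip":0,"dx":0,"dy":0.1,"dz":0,"spin":0},{"grip":0,"dx":0,"dy":0.2,"dz":0,"spin":0},{"grip":0,"dx":0,"dy":0.2,"dz":0,"spin":0}]';python3 -m jog '[{"grip":0,"dx":0,"dy":0.1,"dz":0,"spin":0},{"grip":0,"dx":0,"dy":0.1,"dz":0,"spin":0}]'; python3 -m jog '[{"grip":0,"dx":0,"dy":-3,"dz":0,"spin":0},{"grip":0,"dx":0,"dy":-9,"dz":0,"spin":0},{"grip":0,"dx":-8,"dy":-14,"dz":0,"spin":0},{"grip":6,"dx":-16,"dy":-16,"dz":5,"spin":0},{"grip":6,"dx":-22,"dy":-16,"dz":5,"spin":0},{"grip":6,"dx":-22,"dy":-16,"dz":5,"spin":0},{"grip":6,"dx":-22,"dy":-16,"dz":5,"spin":0}]'
python3 - <<'E'
from h import *
out=[]
for n,(x,y,w,h) in dict(top=(180,140,140,110),side=(275,75,120,130)).items():
    c=shot(n); out.append(cv2.resize(c['color'][y:y+h,x:x+w,::-1],(0,0),fx=3,fy=3,interpolation=cv2.INTER_CUBIC))
H=max(o.shape[0] for o in out); out=[cv2.copyMakeBorder(o,0,H-o.shape[0],0,0,0) for o in out]
cv2.imwrite('pics/m1.png',np.hstack(out))
E
```

```text
clock: 6.82
eef_pos: [419.5, 150.2, 107.1]
eef_rot: [-1.571, -0.0, 1.492]
wrist_force: [-14.5, -3.9, 31.5]
finger_gap: 0.5
clock: 7.08
eef_pos: [419.6, 150.2, 106.9]
eef_rot: [-1.572, -0.0, 1.492]
wrist_force: [-19.7, -5.0, 44.3]
finger_gap: 0.5
clock: 7.95
eef_pos: [351.7, -67.9, 265.0]
eef_rot: [-1.573, 0.001, 1.486]
wrist_force: [-0.1, 0.3, 0.6]
finger_gap: 37.1
```

View pics/m1.png

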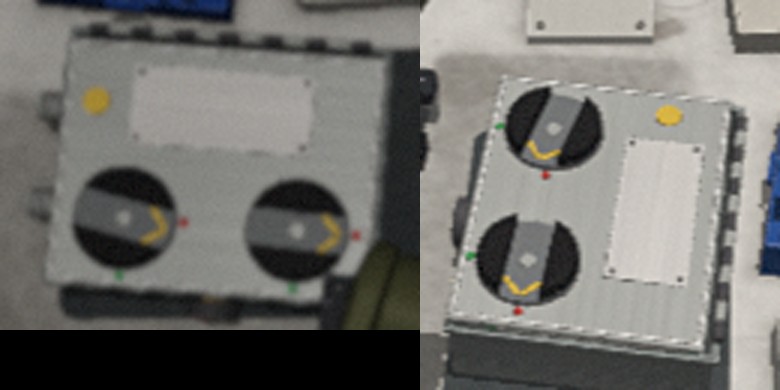

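The cover is shut, and the dials are clear in both views: top hubs at (123,217) and (297,231), side hubs at (133,128) and (108,260) in crop pixels.

Run:
```python
from h import *
T=dict(np.load('top.npz'));S=dict(np.load('side.npz'))
P=dict(hubL=((123,217),(133,128)),hubR=((297,231),(108,260)),redL=((183,222),(126,175)),redR=((356,235),(98,311)),grL=((119,275),(80,126)),grR=((292,289),(50,256)))
for k,(a,b) in P.items():
    ua=(a[0]/3+179.67,a[1]/3+139.67); ub=(b[0]/3+274.67,b[1]/3+74.67)
    o1,d1=ray(T,ua); o2,d2=ray(S,ub)
    s=np.linalg.lstsq(np.c_[d1,-d2],o2-o1,rcond=None)[0]; p=(o1+d1*s[0]+o2+d2*s[1])/2
    z=106 if 'hub' in k else 101
    print(k,p.round(1),'top@z',onz(T,ua,z).round(1),'side@z',onz(S,ub,z).round(1))
# slot yaw: mid-grey floor pixels near each hub via min-area rect of black halves' centroids
for n,c in(('top',T),('side',S)):
    im=c['color'].astype(int)
    for nm,h in(('L',(P['hubL'])),('R',P['hubR'])):
        u=(h[0][0]/3+179.67,h[0][1]/3+139.67) if n=='top' else (h[1][0]/3+274.67,h[1][1]/3+74.67)
        yy,xx=np.mgrid[:400,:640]; m=((im.max(2)<45)&(np.hypot(xx-u[0],yy-u[1])<19)).astype(np.uint8)
        k,l,st,ce=cv2.connectedComponentsWithStats(m); i=np.argsort(-st[1:,4])[:2]+1
        A,B=[onz(c,ce[j],118)[:2] for j in i]; v=A-B; v=v if v[0]>0 else -v
        print(n,nm,'halves dist',np.linalg.norm(v).round(1),'mid',((A+B)/2).round(1),'slot yaw(+y end)',(np.arctan2(v[1],v[0])+np.pi/2).round(3))
```

```text
hubL [460.3 227.2 107.3] top@z [461.  227.6 106. ] side@z [459.6 228.1 106. ]
hubR [448.6  67.2 105.9] top@z [448.2  67.1 106. ] side@z [449.   67.2 106. ]
redL [457.  173.2 100.6] top@z [456.9 173.1 101. ] side@z [457.1 172.9 101. ]
redR [444.7  13.1 101.8] top@z [445.   13.2 101. ] side@z [444.4  13.6 101. ]
grL [407.8 230.8 101.8] top@z [407.9 231.  101. ] side@z [407.7 231.5 101. ]
grR [395.3  71.4 101.4] top@z [395.3  71.5 101. ] side@z [395.2  71.8 101. ]
top L halves dist 58.7 mid [459.2 224.3] slot yaw(+y end) 1.287
top R halves dist 58.4 mid [447.7  66.4] slot yaw(+y end) 1.452
side L halves dist 59.3 mid [460.4 218.3] slot yaw(+y end) 1.232
side R halves dist 59.7 mid [449.   60.5] slot yaw(+y end) 1.428
```

Both views agree to about 1 mm. The hubs are 160.6 mm apart (160 expected) at z ≈ 106. The slot yaws are ≈ 1.26 left and 1.45 right. Right fastener first.

Run:
```python
from h import *
go((448.6,67.2),160,1.45); go((448.6,67.2),108,1.45)
```

```text
d cm [13.98  9.63 -8.53] spin 2.3 yaw now 1.49
d cm [13.98 14.83 -8.53] spin 2.3 yaw now 1.49
```

```bash
python3 -m jog '[{"grip":6,"dx":7,"dy":3,"dz":-4.3,"spin":2.3},{"grip":6,"dx":14,"dy":7,"dz":-8.5,"spin":2.3},{"grip":6,"dx":14,"dy":9.6,"dz":-8.5,"spin":2.3},{"grip":6,"dx":14,"dy":9.6,"dz":-8.5,"spin":2.3},{"grip":6,"dx":14,"dy":9.6,"dz":-8.5,"spin":2.3},{"grip":6,"dx":14,"dy":11.6,"dz":-8.5,"spin":2.3},{"grip":6,"dx":14,"dy":13,"dz":-8.5,"spin":2.3},{"grip":6,"dx":14,"dy":13.8,"dz":-8.5,"spin":2.3},{"grip":6,"dx":14,"dy":14.4,"dz":-8.5,"spin":2.3},{"grip":6,"dx":14,"dy":14.8,"dz":-8.5,"spin":2.3},{"grip":6,"dx":14,"dy":14.8,"dz":-8.5,"spin":2.3}]'
```

```text
clock: 9.43
eef_pos: [448.0, 67.6, 116.4]
eef_rot: [-1.571, 0.0, 1.451]
wrist_force: [-0.2, 0.2, -0.1]
finger_gap: 60.1
```

Run:
```python
from h import *
go((448.6,67.2),108,1.45); s=monitor.read_state(); print(np.round(s['wrist_force'],1),np.round(s['moment'],2),s['joints'][5])
```

```text
d cm [-0.03  0.04 -0.06] spin 0.1 yaw now 1.451
[-0.2  0.2 -0.1] [ 0.   -0.14 -0.01] -1.3824446301974873
```

```bash
python3 -m jog '[{"grip":6,"dx":0,"dy":0,"dz":0,"spin":7},{"grip":6,"dx":0,"dy":0,"dz":0,"spin":13},{"grip":6,"dx":0,"dy":0,"dz":0,"spin":18},{"grip":6,"dx":0,"dy":0,"dz":0,"spin":23},{"grip":6,"dx":0,"dy":0,"dz":0,"spin":28},{"grip":6,"dx":0,"dy":0,"dz":0,"spin":33},{"grip":6,"dx":0,"dy":0,"dz":0,"spin":38},{"grip":6,"dx":0,"dy":0,"dz":0,"spin":42}]'; python3 -c "
from h import *
s=monitor.read_state(); print(np.round(s['wrist_force'],1),np.round(s['moment'],2))"; python3 -m jog '[{"grip":6,"dx":0,"dy":0,"dz":0,"spin":5},{"grip":6,"dx":0,"dy":0,"dz":0,"spin":10},{"grip":6,"dx":0,"dy":0,"dz":0,"spin":15},{"grip":6,"dx":0,"dy":0,"dz":0,"spin":20}]'; python3 -c "
from h import *
s=monitor.read_state(); print(np.round(s['wrist_force'],1),np.round(s['moment'],2))"
```

```text
clock: 10.42
eef_pos: [448.3, 67.5, 116.8]
eef_rot: [-1.571, -0.0, 0.716]
wrist_force: [-0.7, -1.2, 0.6]
finger_gap: 59.9
[-0.7 -1.2  0.6] [-0.25 -0.16  0.09]
clock: 10.92
eef_pos: [448.2, 67.6, 116.8]
eef_rot: [-1.571, -0.0, 0.366]
wrist_force: [-0.3, 0.2, 0.2]
finger_gap: 59.9
[-0.3  0.2  0.2] [ 0.08 -0.09  0.01]
```

```bash
python3 -m jog '[{"grip":6,"dx":0,"dy":0,"dz":0,"spin":5},{"grip":6,"dx":0,"dy":0,"dz":0,"spin":10},{"grip":6,"dx":0,"dy":0,"dz":0,"spin":15},{"grip":6,"dx":0,"dy":0,"dz":0,"spin":20}]'; python3 -c "
from h import *
s=monitor.read_state(); print(np.round(s['wrist_force'],1),np.round(s['moment'],2))"; python3 -m jog '[{"grip":6,"dx":0,"dy":0,"dz":0,"spin":5},{"grip":6,"dx":0,"dy":0,"dz":0,"spin":10},{"grip":6,"dx":0,"dy":0,"dz":0,"spin":15}]'; python3 -c "
from h import *
s=monitor.read_state(); print(np.round(s['wrist_force'],1),np.round(s['moment'],2))
c=shot('side'); cv2.imwrite('pics/s3.png',cv2.resize(c['color'][70:200,270:400,::-1],None,fx=4,fy=4,interpolation=cv2.INTER_CUBIC))"
```

```text
clock: 11.42
eef_pos: [448.0, 68.0, 116.6]
eef_rot: [-1.57, -0.0, 0.018]
wrist_force: [-0.6, 4.2, -1.7]
finger_gap: 59.8
[-0.6  4.2 -1.7] [0.78 0.08 0.24]
clock: 11.8
eef_pos: [447.9, 68.1, 116.5]
eef_rot: [-1.57, 0.001, -0.244]
wrist_force: [-1.4, 5.1, -2.5]
finger_gap: 60.0
[-1.4  5.1 -2.5] [1.02 0.16 0.12]
```

View pics/s3.png

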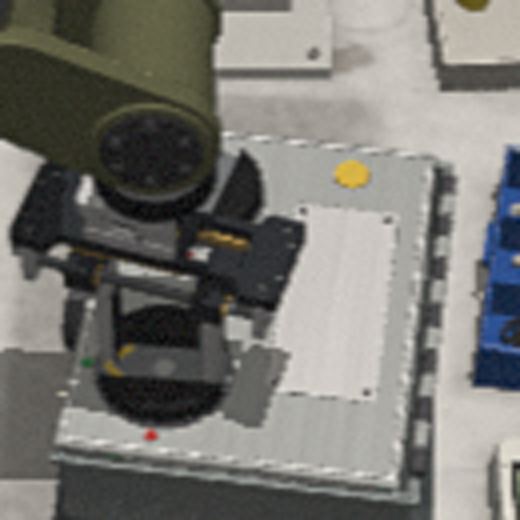

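The dial follows, with its arrow close to the green dot. I'll turn on to the stop.

```bash
python3 -m jog '[{"grip":6,"dx":0,"dy":0,"dz":0,"spin":3},{"grip":6,"dx":0,"dy":0,"dz":0,"spin":5},{"grip":6,"dx":0,"dy":0,"dz":0,"spin":5}]'; python3 -c "
from h import *
s=monitor.read_state(); print(np.round(s['wrist_force'],1),np.round(s['moment'],2))"; python3 -m jog '[{"grip":6,"dx":0,"dy":0,"dz":0,"spin":2},{"grip":6,"dx":0,"dy":0,"dz":0,"spin":4},{"grip":6,"dx":0,"dy":0,"dz":0,"spin":4}]'; python3 -c "
from h import *
s=monitor.read_state(); print(np.round(s['wrist_force'],1),np.round(s['moment'],2))"
```

```text
clock: 12.22
eef_pos: [448.0, 68.4, 116.5]
eef_rot: [-1.57, 0.0, -0.328]
wrist_force: [0.1, 7.5, -2.3]
finger_gap: 59.9
[ 0.1  7.5 -2.3] [ 1.52 -0.04  0.59]
clock: 12.6
eef_pos: [448.0, 68.6, 116.5]
eef_rot: [-1.57, 0.0, -0.394]
wrist_force: [1.0, 8.4, -2.8]
finger_gap: 60.5
[ 1.   8.4 -2.8] [ 1.86 -0.14  2.6 ]
```

The moment jumped to 2.6 N·m, so the right dial is at its stop. I'll centre in the slot, lift, and go to the left one.

```bash
python3 -m jog '[{"grip":6,"dx":0,"dy":0,"dz":0,"spin":-7},{"grip":6,"dx":0,"dy":0,"dz":0,"spin":-14},{"grip":6,"dx":0,"dy":0,"dz":0,"spin":-15},{"grip":6,"dx":0,"dy":-1.5,"dz":0,"spin":-15},{"grip":6,"dx":0,"dy":-4.5,"dz":0,"spin":-15}]'; python3 -c "
from h import *
go((460.3,227.4),160,1.26); go((460.3,227.4),108,1.26)"
```

```text
clock: 13.22
eef_pos: [447.7, 67.5, 162.3]
eef_rot: [-1.571, 0.001, -0.139]
wrist_force: [-0.1, -0.4, 0.5]
finger_gap: 60.2
d cm [-0.97 -0.57 16.01] spin -80.2 yaw now -0.139
d cm [-0.96  4.63 16.01] spin -80.2 yaw now -0.139
```

```bash
python3 -m jog '[{"grip":6,"dx":-0.5,"dy":-0.6,"dz":4,"spin":-10},{"grip":6,"dx":-1,"dy":-0.6,"dz":8,"spin":-20},{"grip":6,"dx":-1,"dy":-0.6,"dz":12,"spin":-30},{"grip":6,"dx":-1,"dy":-0.6,"dz":16,"spin":-40},{"grip":6,"dx":-1,"dy":-0.6,"dz":16,"spin":-50},{"grip":6,"dx":-1,"dy":-0.6,"dz":16,"spin":-60},{"grip":6,"dx":-1,"dy":-0.6,"dz":16,"spin":-70},{"grip":6,"dx":-1,"dy":-0.6,"dz":16,"spin":-80},{"grip":6,"dx":-1,"dy":-0.6,"dz":16,"spin":-80},{"grip":6,"dx":-1,"dy":-0.6,"dz":16,"spin":-80},{"grip":6,"dx":-1,"dy":1.6,"dz":16,"spin":-80},{"grip":6,"dx":-1,"dy":3,"dz":16,"spin":-80},{"grip":6,"dx":-1,"dy":3.8,"dz":16,"spin":-80},{"grip":6,"dx":-1,"dy":4.3,"dz":16,"spin":-80},{"grip":6,"dx":-1,"dy":4.6,"dz":16,"spin":-80},{"grip":6,"dx":-1,"dy":4.6,"dz":16,"spin":-80}]';python3 -m jog '[{"grip":6,"dx":0,"dy":0,"dz":0,"spin":7},{"grip":6,"dx":0,"dy":0,"dz":0,"spin":13},{"grip":6,"dx":0,"dy":0,"dz":0,"spin":18},{"grip":6,"dx":0,"dy":0,"dz":0,"spin":23},{"grip":6,"dx":0,"dy":0,"dz":0,"spin":28},{"grip":6,"dx":0,"dy":0,"dz":0,"spin":33},{"grip":6,"dx":0,"dy":0,"dz":0,"spin":38},{"grip":6,"dx":0,"dy":0,"dz":0,"spin":42}]'; python3 -c "
from h import *
s=monitor.read_state(); print(np.round(s['wrist_force'],1),np.round(s['moment'],2))"
```

```text
clock: 15.22
eef_pos: [460.0, 227.5, 115.6]
eef_rot: [-1.571, -0.0, 1.259]
wrist_force: [0.5, 0.7, 0.2]
finger_gap: 60.0
clock: 16.23
eef_pos: [460.1, 227.4, 115.8]
eef_rot: [-1.571, -0.001, 0.524]
wrist_force: [-0.6, -0.3, -0.3]
finger_gap: 60.0
[-0.6 -0.3 -0.3] [-0.14 -0.07  0.06]
```

```bash
python3 -m jog '[{"grip":6,"dx":0,"dy":0,"dz":0,"spin":5},{"grip":6,"dx":0,"dy":0,"dz":0,"spin":10},{"grip":6,"dx":0,"dy":0,"dz":0,"spin":15},{"grip":6,"dx":0,"dy":0,"dz":0,"spin":20},{"grip":6,"dx":0,"dy":0,"dz":0,"spin":25},{"grip":6,"dx":0,"dy":0,"dz":0,"spin":30},{"grip":6,"dx":0,"dy":0,"dz":0,"spin":35},{"grip":6,"dx":0,"dy":0,"dz":0,"spin":40},{"grip":6,"dx":0,"dy":0,"dz":0,"spin":44},{"grip":6,"dx":0,"dy":0,"dz":0,"spin":47},{"grip":6,"dx":0,"dy":0,"dz":0,"spin":47}]'; python3 -c "
from h import *
s=monitor.read_state(); print(np.round(s['wrist_force'],1),np.round(s['moment'],2))"; python3 -m jog '[{"grip":6,"dx":0,"dy":0,"dz":0,"spin":2},{"grip":6,"dx":0,"dy":0,"dz":0,"spin":4},{"grip":6,"dx":0,"dy":0,"dz":0,"spin":4}]'; python3 -c "
from h import *
s=monitor.read_state(); print(np.round(s['wrist_force'],1),np.round(s['moment'],2))"
```

```text
clock: 17.6
eef_pos: [460.0, 227.8, 115.8]
eef_rot: [-1.57, -0.0, -0.294]
wrist_force: [-1.0, 3.6, -0.1]
finger_gap: 59.9
[-1.   3.6 -0.1] [0.51 0.15 0.08]
clock: 17.98
eef_pos: [460.1, 228.1, 115.7]
eef_rot: [-1.57, -0.001, -0.362]
wrist_force: [-0.9, 6.3, -0.8]
finger_gap: 59.5
[-0.9  6.3 -0.8] [1.24 0.06 1.69]
```

Stop reached on the left as well (1.7 N·m). One more degree, then back off, lift and check.

```bash
python3 -m jog '[{"grip":6,"dx":0,"dy":0,"dz":0,"spin":1.5},{"grip":6,"dx":0,"dy":0,"dz":0,"spin":1.5}]'; python3 -m jog '[{"grip":6,"dx":0,"dy":0,"dz":0,"spin":-7},{"grip":6,"dx":0,"dy":0,"dz":0,"spin":-14},{"grip":6,"dx":0,"dy":0,"dz":0,"spin":-15},{"grip":6,"dx":0,"dy":-1.5,"dz":0,"spin":-15},{"grip":6,"dx":0,"dy":-5,"dz":0,"spin":-15},{"grip":6,"dx":0,"dy":-11,"dz":0,"spin":-15},{"grip":6,"dx":-6,"dy":-17,"dz":0,"spin":-15},{"grip":6,"dx":-12,"dy":-19,"dz":-6,"spin":-15},{"grip":6,"dx":-12,"dy":-19,"dz":-12,"spin":-15},{"grip":6,"dx":-12,"dy":-19,"dz":-18,"spin":-15},{"grip":6,"dx":-12,"dy":-19,"dz":-24,"spin":-15},{"grip":6,"dx":-12,"dy":-19,"dz":-30,"spin":-15},{"grip":6,"dx":-12,"dy":-19,"dz":-30,"spin":-15},{"grip":6,"dx":-12,"dy":-19,"dz":-30,"spin":-15}]'
python3 - <<'E'
from h import *
out=[]
for n,(x,y,w,h) in dict(top=(180,140,140,110),side=(275,75,120,130)).items():
    c=shot(n); im=c['color'].astype(int); out.append(cv2.resize(c['color'][y:y+h,x:x+w,::-1],(0,0),fx=3,fy=3,interpolation=cv2.INTER_CUBIC))
    for nm,q in(('L',[460.3,227.4,118]),('R',[448.6,67.2,118])):
        u=proj(c,q)[0]; yy,xx=np.mgrid[:400,:640]; m=((im.max(2)<45)&(np.hypot(xx-u[0],yy-u[1])<18)).astype(np.uint8)
        k,l,st,ce=cv2.connectedComponentsWithStats(m); i=np.argsort(-st[1:,4])[:2]+1
        A,B=[onz(c,ce[j],118)[:2] for j in i]; v=A-B; v=v if v[1]>0 else -v
        print(n,nm,np.linalg.norm(v).round(1),'slot yaw',(np.arctan2(v[1],v[0])-np.pi/2).round(3))
H=max(o.shape[0] for o in out); out=[cv2.copyMakeBorder(o,0,H-o.shape[0],0,0,0) for o in out]
cv2.imwrite('pics/m2.png',np.hstack(out))
E
```

```text
clock: 18.23
eef_pos: [460.1, 228.1, 115.7]
eef_rot: [-1.57, -0.001, -0.386]
wrist_force: [0.2, 6.1, -1.7]
finger_gap: 60.3
clock: 19.98
eef_pos: [234.4, -5.4, 306.5]
eef_rot: [-1.571, -0.003, -0.134]
wrist_force: [0.3, -0.0, 0.1]
finger_gap: 60.0
top L 58.3 slot yaw -0.094
top R 58.6 slot yaw -0.073
side L 58.9 slot yaw -0.075
side R 58.7 slot yaw -0.059
```

View pics/m2.png

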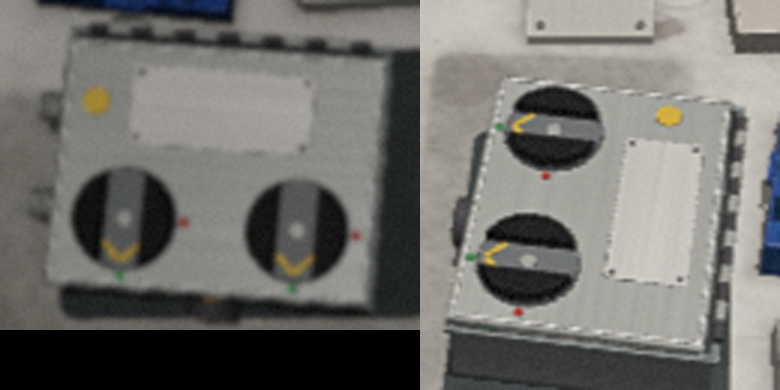

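Both arrows are at the green dots, the slot yaws (-0.06 to -0.09) match the locked direction (-0.073), the cover is shut and the arm is clear.

```bash
python3 -c "
from h import *
print(ticket.sign_off())"
```

```text
the job is handed in; nothing more can be done
None
```

The cover is down on its seal and both fasteners are locked. The job was handed in at about 20 s of the 58 s allowed; sign-off gives no verdict.

- **Cover:** I pressed it down with closed fingertips until it stopped hard at about 44 N wrist force. That force was on the fingertips, against limits of 120 N at the wrist and 40 N for the arm or gripper body.
- **Fasteners:** I turned the right dial, then the left, clockwise with two fingertips in the slot. The moment jumped at each stop, to 2.6 N·m on the right and 1.7 N·m on the left.
- **Last checks:** Both arrows point at the green dots. Measured slot yaws were -0.06 to -0.09 rad in the two views, against -0.073 expected when locked. The cover looks shut, and the arm is clear and reads no contact force.
- **Disagreement:** My first estimate of the unit's height was about 8 mm too high. Pressing to contact and measuring again corrected it before I turned the dials.
- **Not checked:** I did not re-measure the loose items at the end. The tool passed well above or clear of them, and no unexpected contact force was seen at the end of any move.

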